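# Set the decorating turntable on its fifth click stop

## Task

The decorating turntable clicks into twelve evenly spaced stops, so that piped rosettes come out evenly spaced; the stop at the raised block on its foot is home. Turn it by its grip post to the fifth stop clockwise from home (seen from above, home itself not counted), let it click in there and let go. Keep the small cake standing in the middle of the plate and leave the things round the turntable where they are.

Things in the scene. Friction and masses are not known exactly. Their poses are not given: they have to be found in the camera images.
- turntable: Fixed foot of the turntable: round aluminium disc, 296 mm across, 24 mm high. Origin on the swivel axis at worktop height, z up. Its +x axis (another way each time) points to home: a raised dark steel block on the rim, 30 mm long, 26 wide, 10 high. Thin dark bars 26 x 4 x 2 mm on the same ring mark the other eleven stops, 30 degrees apart.
- plate (a joint): Plate angle (rad): 0 with the grip arm over home, growing clockwise seen from above. A sprung ball clicks it into a stop every 0.5236 rad; a click takes 3 to 4 N sideways at the post, then it springs on into the next stop. End stops at -1.7 and 4.3: it does not turn right round. Starts up to two stops or so either side of home.
- grip (a point): Point on the centre line of the grip post, 81 mm above the worktop, 113 mm from the swivel axis. Round upright steel post fixed on the arm (it turns with the plate), 22 mm thick all the way up, top at 111 mm, arm's upper face at 54 mm. The plate is a white disc 200 mm across, upper face at 55 mm; its arm ends in a narrow pointer 146 mm from the axis.
- cake: Small domed cake in a crinkled foil cup, 85 mm across at the rim and 48 mm high, standing loose in the middle of the plate. Origin at the centre of its underside, z up.
- cup_stack: Nested stack of empty foil cups, 86 mm across, 94 mm high, on the worktop left of the turntable; origin at the centre of its underside. Not to be moved.
- timer: Flat white kitchen timer lying on its back, 66 x 66 x 24 mm, on the worktop right of the turntable; origin at the centre of its underside. Not to be moved.
- sugar_shaker: Small sugar shaker, 44 mm across, 90 mm high, on the worktop right of the turntable; origin at the centre of its underside. Not to be moved.
There are look-alikes about, which are no part of the job. Of the things like the cake, leave any that is black, green or purple; of the rest the larger one is meant.

How it is judged (in metres and radians):
At the end, for the whole second after the job is handed in: The plate rests in the fifth stop clockwise from home (150 degrees, within 6 degrees), and the cake stands upright and at rest on the plate, within 25 mm of the middle (value of joint plate between 2.513 and 2.723 rad and velocity of joint plate between -0.05 and 0.05 rad/s and horizontal distance between cake and turntable below 0.025 m and height (world z) of cake above 0.045 m and angle between cake's own z axis and vertical below 0.15 rad and linear speed of cake below 0.02 m/s); the robot touches nothing.
It fails at once if the cake is tipped or leaves the middle of the plate (angle between cake's own z axis and vertical above 0.5 rad or horizontal distance between cake and turntable above 0.05 m).
It fails at once if a thing beside the turntable is moved more than 30 mm (distance of any of cup_stack, timer, sugar_shaker from where it was at the start of the episode above 0.03 m).
It also fails if it takes over 64 s, if anything falls off the work surface, if the arm or the gripper's body presses on something with over 40 N, if the wrist force passes 120 N, or if a joint passes its speed limit or range.

## Robot

A 6-joint arm with a two-finger parallel gripper is mounted at the origin on the work surface; the furniture and walls round the work are solid. World frame = base frame: x ahead of the robot, y to its left, z up, the work surface at z = 0. Lengths are in mm, angles in rad, forces in N, time in s.
With the tool pointing down it reaches from about 300 to 850 mm from the base axis. Payload 5.4 kg.
Tool frame: the origin (TCP) lies where the fingers leave the gripper's body, on its centre line; the fingertips stand 73 mm ahead of it and the grasp point (between the pads) lies ctrl.grip_depth ahead of it (ctrl.grip_depth is the distance from the TCP to the grasp point, in mm); z points along the fingers, y is the direction in which the jaws open and shut (so a half turn about z gives the same grasp; the last joint's range is limited). The gripper opens to 85 mm and grips with 20 to 120 N. Pads are 22 mm wide; open, the fingers measure 114 mm over their backs; the gripper's body (76 mm by 85 mm) begins 54 mm behind the grasp point. The pads swing forward as they close: fully open they stand 13 mm farther back than shut.
Start: joints at [-1.316, 0.158, 1.597, -0, 1.386, -0.21], TCP at [257.715, -513.994, 303.899] pointing down, gripper open.
Joint ranges: [-2.91, 2.91], [-0.94, 2.29], [0.18, 2.7], [-1.29, 4.43], [0.17, 2.64], [-3, 3]. Speed limits (rad/s): [2.57, 2.57, 3.14, 3.14, 3.14, 3.14].

## Interface

Orientations are given as a 3x3 rotation matrix whose columns are the frame's x, y, z axes.
In Python, from station import ctrl gives the robot as it stands.
- The arm moves only by the tool servo_tool, never from a script. Its argument "commands" is a list of rows, each an object with "jaw": the opening in per cent of the stroke, from 0 (shut) to 100 (fully open); "dp": the shift along the tool's x, y, z in cm, a list of three; "yaw": the turn about the tool's z in rad. A call has 1 to 20 rows; each row shifts and turns the commanded pose from where the row before left it, along the tool's axes as they then stand; what a row does not reach is not made up. A row lasts 1/8 s, in which the tool goes at most 62.5 mm and 10.7 degrees, less where a joint would pass 70% of its speed; a pose out of reach is approached as far as the arm can. A call is refused whole if a number of a shift passes 6.25 or a number of a turn 0.188, either way. A call with a gripper value outside its range is refused whole. The fingers move at their own pace and stop on an object; the grip force is fixed at half the most. Time passes only in rows, so rows that do not move let the fingers close. It gives the time, the measured TCP pose, the force and the opening at its end, in the units of the state.
- ctrl.get_state(): the state, without advancing time (a new reading comes with each control period).
- ctrl.get_image(name): name is "side" or "top"; returns the picture (400x640x3 uint8, red, green, blue); there is no depth.
- ctrl.calibration(name): a dict with "fx", "fy", "cx", "cy" (pixels), "D" ([k1, k2, p1, p2, k3] as OpenCV has them; the pictures are not rectified), "rvec" (rotation vector, rad) and "tvec" (3), from world to camera coordinates, as OpenCV has them. Camera axes: x right, y down, z forward; pixel columns grow to the right and rows downward; lengths in mm; the calibration is good to about 2 mm. A picture is of the moment at which its call begins. calibration takes no time and is no camera call.
- ctrl.job_done(): hands the job in, once; it reports no verdict.
The state is a dict: "t": time; "joint_positions": joint angles; "qvel": joint speeds; "tau": joint torques, N m; "tool_pos": TCP position; "ee_rot": TCP orientation; "contact_force": force on the tool from outside, world axes, zero at the start; "ft_torque": the same for the moment, N m; "width": finger opening in mm.
Only numpy, scipy, OpenCV 4.12 (cv2) and the standard library are available. Lean on these libraries where they do the work, as an engineer would, in place of code of your own. Each camera call takes 0.05 s, during which the arm holds its last target.

## Working session

There is one attempt and no reset: what is moved stays moved. The work goes in short steps, Python scripts to look and compute and a tool call to move; the robot and the scene stay as the last step left them, time stands still between calls to the robot, and variables do not carry over. Pictures are saved under pics/ and viewed, and the job is handed in when it is done.

Besides the shell and the picture viewer there is one more tool, called by a JSON object that holds its "name" and its "arguments". servo_tool: Moves the arm, as the interface text tells. Its arguments: {"type":"object","properties":{"commands":{"type":"array","items":{"type":"object","properties":{"jaw":{"type":"number"},"dp":{"type":"array","items":{"type":"number"}},"yaw":{"type":"number"}}}}},"required":["commands"]}

```bash
mkdir -p pics; ls; python3 - <<'E'
from station import ctrl
import cv2
for n in("side","top"):
    cv2.imwrite(f"pics/{n}0.png",ctrl.get_image(n)[:,:,::-1]); print(ctrl.calibration(n))
print(ctrl.get_state(), ctrl.grip_depth)
E
```

```text
pics
{'fx': 416.0260861060309, 'fy': 416.0260861060309, 'cx': 326.0553492698853, 'cy': 201.54425559309212, 'D': array([0.03732536, 0.        , 0.        , 0.        , 0.        ]), 'rvec': array([ 0.61695167, -2.61399007,  1.21728585]), 'tvec': array([ 509.6800264 ,  255.49208951, 1029.92476311])}
{'fx': 468.61201180573056, 'fy': 468.61201180573056, 'cx': 322.919778019471, 'cy': 203.90052708944677, 'D': array([-0.03890041,  0.        ,  0.        ,  0.        ,  0.        ]), 'rvec': array([ 2.13437956, -2.15611409,  0.14887898]), 'tvec': array([  -6.84491053,  566.1320916 , 1294.36544042])}
{'t': 0.1, 'joint_positions': array([-1.31610284e+00,  1.58997458e-01,  1.59814291e+00, -1.49275686e-06,
        1.38618616e+00, -2.10107188e-01]), 'qvel': array([ 4.26284674e-04,  3.01015818e-04, -1.94880538e-03,  1.16732020e-03,
       -9.97326055e-06,  1.15555364e-03]), 'tau': array([ 1.90405544e-04, -3.96988785e+01, -3.32338643e+01, -2.09752297e-04,
        4.16440016e-03, -1.14598225e-05]), 'tool_pos': array([ 257.60714098, -513.5854034 ,  302.99048853]), 'ee_rot': array([[ 8.93910887e-01,  4.48244503e-01, -4.38267201e-04],
       [ 4.48244573e-01, -8.93909385e-01,  1.67756929e-03],
       [ 3.60190050e-04, -1.69604835e-03, -9.99998497e-01]]), 'contact_force': array([-0.64049228, -0.05015184, -0.19768689]), 'ft_torque': array([-0.04103179, -0.05985027, -0.00492934]), 'width': 85.09970043952133} 53.900000000000006
```

View pics/top0.png

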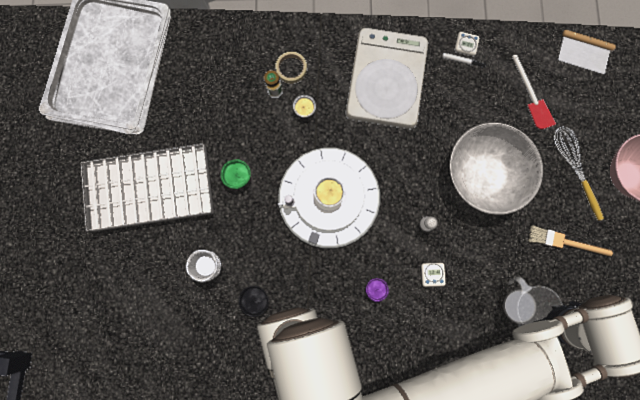

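View pics/side0.png

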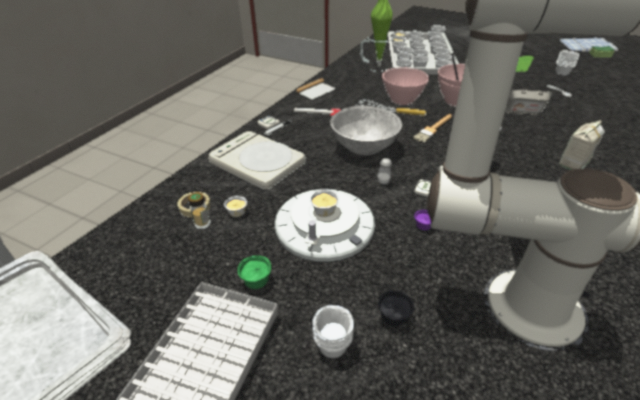

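```bash
cat > h.py <<'E'
import numpy as np, cv2
from station import ctrl
def cal(n):
    c=ctrl.calibration(n); K=np.array([[c['fx'],0,c['cx']],[0,c['fy'],c['cy']],[0,0,1]]); R=cv2.Rodrigues(c['rvec'])[0]
    return K,c['D'],R,c['tvec'],c['rvec']
def ray(n,uv,z):
    K,D,R,t,_=cal(n); p=cv2.undistortPoints(np.array(uv,float).reshape(-1,1,2),K,D).reshape(-1,2)
    d=np.c_[p,np.ones(len(p))]@R; o=-R.T@t
    return o+d*((z-o[2])/d[:,2])[:,None]
def proj(n,P):
    K,D,R,t,rv=cal(n); return cv2.projectPoints(np.array(P,float).reshape(-1,1,3),rv,t,K,D)[0].reshape(-1,2)
def crop(n,u0,v0,u1,v1,s,f):
    im=ctrl.get_image(n)[v0:v1,u0:u1,::-1]; cv2.imwrite(f,cv2.resize(im,None,fx=s,fy=s,interpolation=cv2.INTER_CUBIC))
E
python3 - <<'E'
from h import *
crop("top",270,90,390,255,3.6,"pics/tc0.png")
crop("side",220,180,390,270,4.5,"pics/sc0.png")
E
```

```text
(no output)
```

View pics/tc0.png

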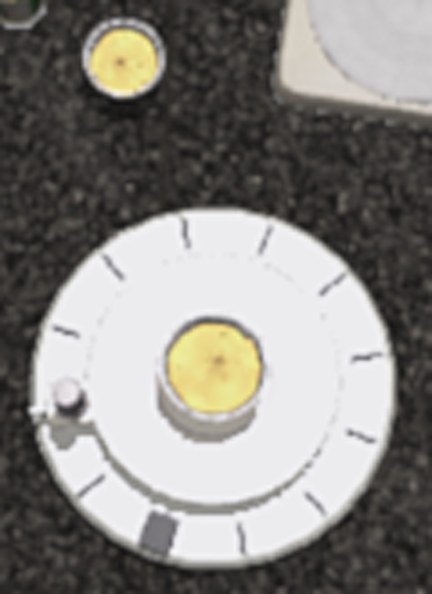

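View pics/sc0.png

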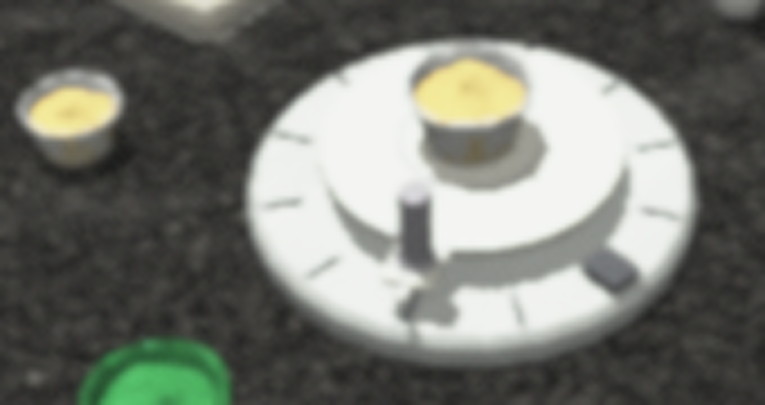

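The two yellow cakes are at top-view pixels (329,191), on the plate, and (305,106), on the worktop. The green, black and purple ones at (235,174), (253,300) and (376,290) are excluded. The crop confirms that the one on the plate is the larger yellow cake. The home block is at about (314,238) and the post top at about (289,201), roughly two stops clockwise of home.

```bash
python3 - <<'E'
from h import *
im=ctrl.get_image("top"); h=cv2.cvtColor(im,cv2.COLOR_RGB2HSV)
m=((h[:,:,2]>150)&(h[:,:,1]<60)).astype('uint8'); r=np.zeros_like(m); r[140:255,270:390]=1; m*=r
c=max(cv2.findContours(m,0,1)[0],key=cv2.contourArea); hull=cv2.convexHull(c).reshape(-1,2)
P=ray("top",c.reshape(-1,2)+0.,24)[:,:2]
from scipy.optimize import least_squares
f=least_squares(lambda p:np.hypot(P[:,0]-p[0],P[:,1]-p[1])-148,P.mean(0),loss='soft_l1',f_scale=2)
C=f.x;print("centre",C,np.median(abs(f.fun)))
# crop px -> image
q=lambda u,v:(270+(u+.5)/3.6-.5,90+(v+.5)/3.6-.5)
home=ray("top",[q(159,533)],34)[0,:2]; a=home-C; print("home",home,np.hypot(*a),np.degrees(np.arctan2(a[1],a[0])))
bars=[(241,538),(316,503),(361,436),(370,356),(333,285),(266,240),(185,233),(114,267),(66,331),(91,487)]
for b in bars:
    a=ray("top",[q(*b)],26)[0,:2]-C; print(b,np.hypot(*a).round(1),np.degrees(np.arctan2(a[1],a[0])).round(1))
g=ray("top",[q(68,391)],111)[0,:2]; a=g-C; print("post",g,np.hypot(*a),np.degrees(np.arctan2(a[1],a[0])))
ym=((h[:,:,0]>15)&(h[:,:,0]<35)&(h[:,:,1]>80)&(h[:,:,2]>120)).astype('uint8')*r
M=cv2.moments(ym,True); print("cake",M['m10']/M['m00'],M['m01']/M['m00'],ray("top",[(M['m10']/M['m00'],M['m01']/M['m00'])],100)[0])
E
```

```text
centre [592.84550851 -30.91541538] 4.760130627086937
home [470.48485053  14.21775513] 130.41906955052724 159.75332183557552
(241, 538) 127.9 -171.2
(316, 503) 127.1 -141.3
(361, 436) 125.2 -111.6
(370, 356) 126.6 -81.5
(333, 285) 123.9 -51.4
(266, 240) 123.0 -20.6
(185, 233) 123.8 10.5
(114, 267) 123.7 40.5
(66, 331) 126.3 70.7
(91, 487) 130.4 130.5
post [572.29245647  79.96388024] 112.76810784272348 100.50139346298413
cake 329.1297405189621 191.70259481037925 [590.93911663 -30.0800887  100.        ]
```

```bash
python3 - <<'E'
from h import *
from scipy.optimize import least_squares
q=lambda u,v:(270+(u+.5)/3.6-.5,90+(v+.5)/3.6-.5)
b=np.array([(241,538),(316,503),(361,436),(370,356),(333,285),(266,240),(185,233),(114,267),(66,331),(91,487)])
P=ray("top",[q(*x) for x in b],26)[:,:2]
f=least_squares(lambda p:np.hypot(*(P-p[:2]).T)-p[2],[592,-31,126]);C=f.x[:2];print(f.x)
a=np.degrees(np.arctan2(*(P-C).T[::-1]));print(a.round(1),(a%30).round(1))
for n,uv in(("top",q(68,391)),("side",(220+414.5/4.5-.5,180+188.5/4.5-.5))):
    g=ray(n,[uv],111)[0,:2];d=g-C;print(n,g,np.hypot(*d),np.degrees(np.arctan2(d[1],d[0])))
s=ctrl.get_state();R=s['ee_rot']
print(np.array([572-s['tool_pos'][0],80-s['tool_pos'][1],0])@R)
E
```

```text
[590.11099815 -29.85909505 126.22495386]
[-170.5 -140.2 -110.2  -80.4  -50.7  -20.6    9.8   39.3   69.4  129.9] [9.5 9.8 9.8 9.6 9.3 9.4 9.8 9.3 9.4 9.9]
top [572.29245647  79.96388024] 111.25909548637213 99.2158102619534
side [571.87354282  81.19017664] 112.53686292889317 99.32634763514807
[ 5.47159732e+02 -3.89890115e+02  4.44249272e-01]
```

{"name": "servo_tool", "arguments": {"commands": [{"dp": [3.9,-2.79,0]},{"dp": [3.9,-2.79,0]},{"dp": [3.9,-2.79,0]},{"dp": [3.9,-2.79,0]},{"dp": [3.9,-2.79,0]},{"dp": [3.9,-2.79,0]},{"dp": [3.9,-2.79,0]},{"dp": [3.9,-2.79,0]},{"dp": [3.9,-2.79,0]},{"dp": [3.9,-2.79,0]},{"dp": [3.9,-2.79,0]},{"dp": [3.9,-2.79,0]},{"dp": [3.9,-2.79,0]},{"dp": [3.9,-2.79,0]},{"dp": [0,0,0]}]}}

```text
validation failed for argument at $.co...
```

{"name": "servo_tool", "arguments": {"commands": [{"yaw": -0.159},{"yaw": -0.159},{"yaw": -0.159},{"yaw": -0.159},{"yaw": -0.159},{"yaw": -0.159},{"yaw": -0.159},{"yaw": -0.159},{"dp": [0,0,0]},{"dp": [0,0,0]}]}}

```text
validation failed for argument at $.co...
```

```bash
cat > st.py <<'E'
from h import *
import sys
s=ctrl.get_state();R=s['ee_rot'];p=s['tool_pos']
print(s['t'],p.round(1),'yang',np.degrees(np.arctan2(R[1,1],R[0,1])).round(2),'z',R[:,2].round(4),'F',s['contact_force'].round(1),'w',s['width'].round(1))
if len(sys.argv)>3:
    print('dp cm',((np.array([float(x) for x in sys.argv[1:4]])-p)@R/10).round(2))
E
python3 st.py 571.5 81.3 135
```

```text
Traceback (most recent call last):
  File "st.py", line 4, in <module>
    print(s['t'],p.round(1),'yang',np.degrees(np.arctan2(R[1,1],R[0,1])).round(2),'z',R[:,2].round(4),'F',s['contact_force'].round(1),'w',s['width'].round(1))
                                                                                                                                          ^^^^^^^^^^^^^^^^
AttributeError: 'float' object has no attribute 'round'
```

```bash
sed -i "s/s\['width'\].round(1)/round(s['width'],1)/" st.py; python3 st.py 571.5 81.3 135
```

```text
0.25 [ 257.7 -513.8  303.4] yang -63.37 z [-2.e-04  9.e-04 -1.e+00] F [-0.2 -0.8  0.2] w 85.4
dp cm [ 54.73 -39.11  16.88]
```

{"name": "servo_tool", "arguments": {"commands": [{"dp": [3.9,-2.79,0],"yaw": 0,"jaw": 100},{"dp": [3.9,-2.79,0],"yaw": 0,"jaw": 100},{"dp": [3.9,-2.79,0],"yaw": 0,"jaw": 100},{"dp": [3.9,-2.79,0],"yaw": 0,"jaw": 100},{"dp": [3.9,-2.79,0],"yaw": 0,"jaw": 100},{"dp": [3.9,-2.79,0],"yaw": 0,"jaw": 100},{"dp": [3.9,-2.79,0],"yaw": 0,"jaw": 100},{"dp": [3.9,-2.79,0],"yaw": 0,"jaw": 100},{"dp": [3.9,-2.79,0],"yaw": 0,"jaw": 100},{"dp": [3.9,-2.79,0],"yaw": 0,"jaw": 100},{"dp": [3.9,-2.79,0],"yaw": 0,"jaw": 100},{"dp": [3.9,-2.79,0],"yaw": 0,"jaw": 100},{"dp": [3.9,-2.79,0],"yaw": 0,"jaw": 100},{"dp": [3.9,-2.79,0],"yaw": 0,"jaw": 100},{"dp": [0,0,0],"yaw": 0,"jaw": 100}]}}

```text
t: 2.12
tool_pos: [571.2, 82.5, 303.5]
ee_rot: [[0.892, 0.452, -0.0], [0.452, -0.892, 0.001], [-0.0, -0.001, -1.0]]
contact_force: [0.1, -1.3, -0.0]
width: 85.2
```

{"name": "servo_tool", "arguments": {"commands": [{"dp": [0,0,0],"yaw": -0.159,"jaw": 100},{"dp": [0,0,0],"yaw": -0.159,"jaw": 100},{"dp": [0,0,0],"yaw": -0.159,"jaw": 100},{"dp": [0,0,0],"yaw": -0.159,"jaw": 100},{"dp": [0,0,0],"yaw": -0.159,"jaw": 100},{"dp": [0,0,0],"yaw": -0.159,"jaw": 100},{"dp": [0,0,0],"yaw": -0.159,"jaw": 100},{"dp": [0,0,0],"yaw": -0.159,"jaw": 100},{"dp": [0,0,0],"yaw": 0,"jaw": 100},{"dp": [0,0,0],"yaw": 0,"jaw": 100}]}}

```text
t: 3.38
tool_pos: [570.6, 79.4, 303.9]
ee_rot: [[-0.162, 0.987, -0.0], [0.987, 0.162, -0.0], [-0.0, -0.0, -1.0]]
contact_force: [-0.3, -0.1, 0.2]
width: 85.3
```

```bash
python3 st.py 571.5 81.3 137; python3 - <<'E'
from h import *
crop("side",220,60,420,270,2.8,"pics/s1.png")
E
```

```text
3.375 [570.6  79.4 303.9] yang 9.33 z [-1.e-04 -1.e-04 -1.e+00] F [-0.3 -0.1  0.2] w 85.3
dp cm [ 0.17  0.12 16.69]
```

View pics/s1.png

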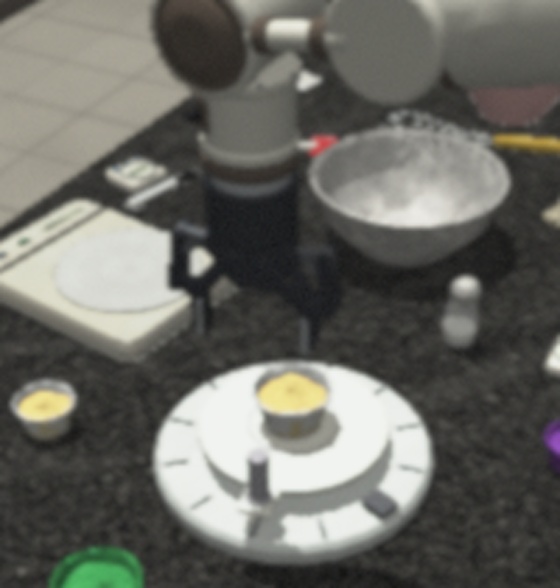

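The gripper is above the post (crop pixel (258,470)) and its jaws open along the tangent. Descending now.

{"name": "servo_tool", "arguments": {"commands": [{"dp": [0.17,0.12,1.67],"yaw": 0,"jaw": 100},{"dp": [0,0,1.67],"yaw": 0,"jaw": 100},{"dp": [0,0,1.67],"yaw": 0,"jaw": 100},{"dp": [0,0,1.67],"yaw": 0,"jaw": 100},{"dp": [0,0,1.67],"yaw": 0,"jaw": 100},{"dp": [0,0,1.67],"yaw": 0,"jaw": 100},{"dp": [0,0,1.67],"yaw": 0,"jaw": 100},{"dp": [0,0,1.67],"yaw": 0,"jaw": 100},{"dp": [0,0,1.67],"yaw": 0,"jaw": 100},{"dp": [0,0,1.67],"yaw": 0,"jaw": 100},{"dp": [0,0,0],"yaw": 0,"jaw": 60},{"dp": [0,0,0],"yaw": 0,"jaw": 45},{"dp": [0,0,0],"yaw": 0,"jaw": 35},{"dp": [0,0,0],"yaw": 0,"jaw": 35},{"dp": [0,0,0],"yaw": 0,"jaw": 35},{"dp": [0,0,0],"yaw": 0,"jaw": 35},{"dp": [0,0,0],"yaw": 0,"jaw": 35}]}}

```text
t: 5.55
tool_pos: [571.6, 81.8, 136.9]
ee_rot: [[-0.165, 0.986, 0.0], [0.986, 0.165, -0.0], [-0.0, 0.0, -1.0]]
contact_force: [-1.2, 0.7, -0.4]
width: 30.1
```

```bash
python3 st.py 571.5 81.3 137; python3 - <<'E'
from h import *
crop("side",220,100,420,270,3.5,"pics/s2.png")
E
```

```text
5.55 [571.6  81.8 136.9] yang 9.51 z [ 0. -0. -1.] F [-1.2  0.7 -0.4] w 30.1
dp cm [-0.04 -0.02 -0.01]
```

View pics/s2.png

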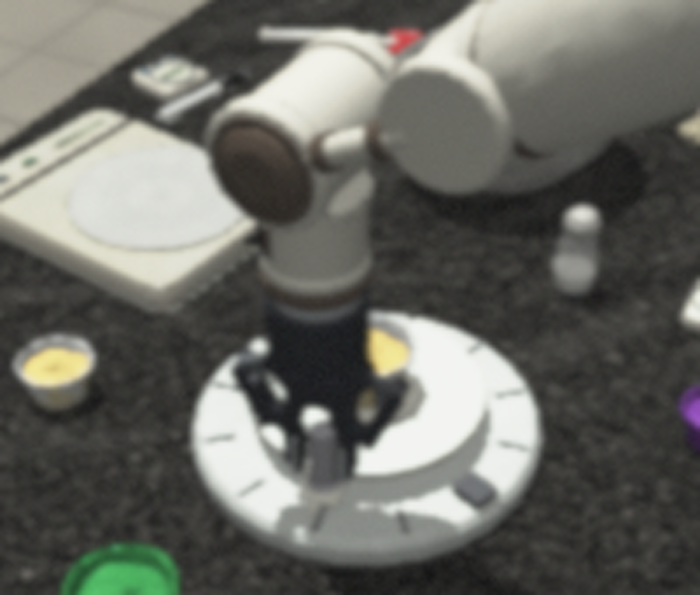

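{"name": "servo_tool", "arguments": {"commands": [{"dp": [-0.016,0.592,0],"yaw": 0.0524,"jaw": 35},{"dp": [-0.016,0.592,0],"yaw": 0.0524,"jaw": 35},{"dp": [-0.016,0.592,0],"yaw": 0.0524,"jaw": 35},{"dp": [-0.016,0.592,0],"yaw": 0.0524,"jaw": 35},{"dp": [-0.016,0.592,0],"yaw": 0.0524,"jaw": 35},{"dp": [-0.016,0.592,0],"yaw": 0.0524,"jaw": 35},{"dp": [-0.016,0.592,0],"yaw": 0.0524,"jaw": 35},{"dp": [-0.016,0.592,0],"yaw": 0.0524,"jaw": 35},{"dp": [-0.016,0.592,0],"yaw": 0.0524,"jaw": 35},{"dp": [-0.016,0.592,0],"yaw": 0.0524,"jaw": 35},{"dp": [0,0,0],"yaw": 0,"jaw": 35},{"dp": [0,0,0],"yaw": 0,"jaw": 35}]}}

```text
t: 7.1
tool_pos: [629.6, 76.2, 136.8]
ee_rot: [[0.35, 0.937, -0.0], [0.937, -0.35, 0.0], [-0.0, -0.0, -1.0]]
contact_force: [-0.6, -0.6, -0.1]
width: 29.6
```

```bash
python3 - <<'E'
import numpy as np
for t in (69.5,39.5,9.6):print(t,590.1+113*np.cos(np.radians(t)),-29.9+113*np.sin(np.radians(t)))
E
python3 st.py 629.7 75.9 137; python3 - <<'E'
from h import *
crop("side",220,100,420,270,3.5,"pics/s3.png")
E
```

```text
69.5 629.6734340823199 75.94395738506893
39.5 677.2935779228123 41.976838891387324
9.6 701.5175521889671 -11.055131621080445
7.1 [629.6  76.2 136.8] yang -20.46 z [-4.e-04  1.e-04 -1.e+00] F [-0.6 -0.6 -0.1] w 29.6
dp cm [-0.03  0.02 -0.02]
```

View pics/s3.png

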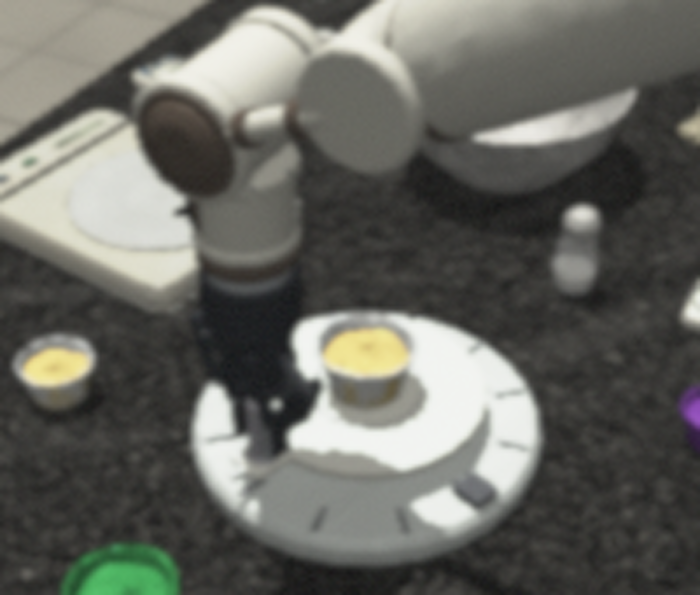

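The post has moved one stop with the gripper, and the cake is still central at crop pixel (366,360). I'll go on two more stops.

{"name": "servo_tool", "arguments": {"commands": [{"dp": [-0.016,0.592,0],"yaw": 0.0524,"jaw": 35},{"dp": [-0.016,0.592,0],"yaw": 0.0524,"jaw": 35},{"dp": [-0.016,0.592,0],"yaw": 0.0524,"jaw": 35},{"dp": [-0.016,0.592,0],"yaw": 0.0524,"jaw": 35},{"dp": [-0.016,0.592,0],"yaw": 0.0524,"jaw": 35},{"dp": [-0.016,0.592,0],"yaw": 0.0524,"jaw": 35},{"dp": [-0.016,0.592,0],"yaw": 0.0524,"jaw": 35},{"dp": [-0.016,0.592,0],"yaw": 0.0524,"jaw": 35},{"dp": [-0.016,0.592,0],"yaw": 0.0524,"jaw": 35},{"dp": [-0.016,0.592,0],"yaw": 0.0524,"jaw": 35},{"dp": [0,0,0],"yaw": 0,"jaw": 35},{"dp": [0,0,0],"yaw": 0,"jaw": 35}]}}

```text
t: 8.65
tool_pos: [677.2, 42.3, 136.8]
ee_rot: [[0.771, 0.637, -0.0], [0.637, -0.771, 0.0], [-0.0, -0.0, -1.0]]
contact_force: [0.4, -0.0, 0.1]
width: 29.9
```

{"name": "servo_tool", "arguments": {"commands": [{"dp": [-0.016,0.592,0],"yaw": 0.0524,"jaw": 35},{"dp": [-0.016,0.592,0],"yaw": 0.0524,"jaw": 35},{"dp": [-0.016,0.592,0],"yaw": 0.0524,"jaw": 35},{"dp": [-0.016,0.592,0],"yaw": 0.0524,"jaw": 35},{"dp": [-0.016,0.592,0],"yaw": 0.0524,"jaw": 35},{"dp": [-0.016,0.592,0],"yaw": 0.0524,"jaw": 35},{"dp": [-0.016,0.592,0],"yaw": 0.0524,"jaw": 35},{"dp": [-0.016,0.592,0],"yaw": 0.0524,"jaw": 35},{"dp": [-0.016,0.592,0],"yaw": 0.0524,"jaw": 35},{"dp": [-0.016,0.592,0],"yaw": 0.0524,"jaw": 35},{"dp": [0,0,0],"yaw": 0,"jaw": 35},{"dp": [0,0,0],"yaw": 0,"jaw": 35}]}}

```text
t: 10.15
tool_pos: [701.5, -10.8, 136.8]
ee_rot: [[0.986, 0.165, -0.0], [0.165, -0.986, 0.0], [-0.0, -0.0, -1.0]]
contact_force: [-0.6, 0.2, 0.2]
width: 30.0
```

```bash

python3 st.py 701.5 -11.1 137; python3 - <<'E'
from h import *
crop("side",220,100,420,270,3.5,"pics/s4.png")
E
```

```text
10.15 [701.5 -10.8 136.8] yang -80.48 z [-2.e-04  2.e-04 -1.e+00] F [-0.6  0.2  0.2] w 30.0
dp cm [-0.01  0.02 -0.02]
```

View pics/s4.png

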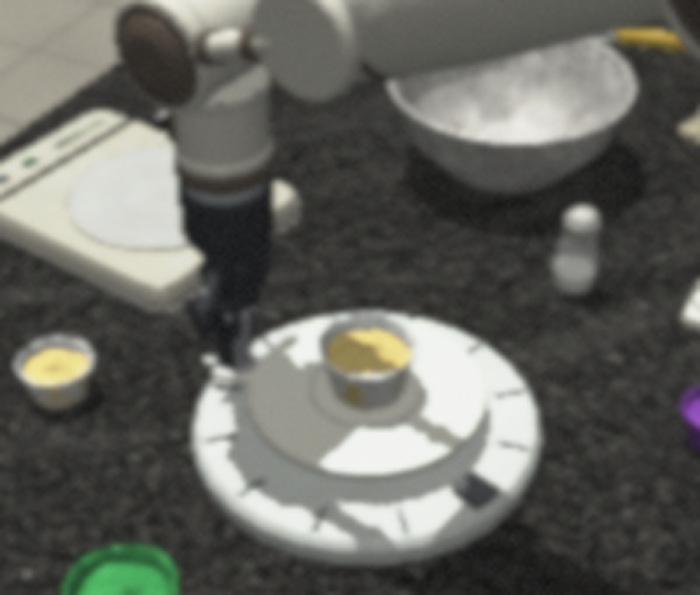

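The gripper stands at the fifth stop with almost no force on it, so the post has clicked in. Opening the jaws and rising straight up.

{"name": "servo_tool", "arguments": {"commands": [{"dp": [0,0,0],"yaw": 0,"jaw": 50},{"dp": [0,0,0],"yaw": 0,"jaw": 65},{"dp": [0,0,0],"yaw": 0,"jaw": 65},{"dp": [0,0,0],"yaw": 0,"jaw": 65},{"dp": [0,0,0],"yaw": 0,"jaw": 65},{"dp": [0,0,-1.5],"yaw": 0,"jaw": 65},{"dp": [0,0,-1.5],"yaw": 0,"jaw": 65},{"dp": [0,0,-1.5],"yaw": 0,"jaw": 65},{"dp": [0,0,-2],"yaw": 0,"jaw": 65},{"dp": [0,0,-2],"yaw": 0,"jaw": 65},{"dp": [0,0,-3],"yaw": 0,"jaw": 65},{"dp": [0,0,-3],"yaw": 0,"jaw": 65},{"dp": [0,0,-3],"yaw": 0,"jaw": 65}]}}

```text
t: 11.82
tool_pos: [701.7, -11.2, 314.1]
ee_rot: [[0.986, 0.164, 0.001], [0.164, -0.986, -0.0], [0.001, 0.0, -1.0]]
contact_force: [-0.4, -0.6, -0.6]
width: 55.6
```

```bash
python3 st.py 450 -350 312
```

```text
11.825 [701.7 -11.2 314.1] yang -80.56 z [ 8.e-04 -1.e-04 -1.e+00] F [-0.4 -0.6 -0.6] w 55.6
dp cm [-30.38  29.29   0.19]
```

{"name": "servo_tool", "arguments": {"commands": [{"dp": [-3,2.9,0],"yaw": 0,"jaw": 65},{"dp": [-3,2.9,0],"yaw": 0,"jaw": 65},{"dp": [-3,2.9,0],"yaw": 0,"jaw": 65},{"dp": [-3,2.9,0],"yaw": 0,"jaw": 65},{"dp": [-3,2.9,0],"yaw": 0,"jaw": 65},{"dp": [-3,2.9,0],"yaw": 0,"jaw": 65},{"dp": [-3,2.9,0],"yaw": 0,"jaw": 65},{"dp": [-3,2.9,0],"yaw": 0,"jaw": 65},{"dp": [-3,2.9,0],"yaw": 0,"jaw": 65},{"dp": [-3,2.9,0],"yaw": 0,"jaw": 65},{"dp": [0,0,0],"yaw": 0,"jaw": 65},{"dp": [0,0,0],"yaw": 0,"jaw": 65}]}}

```text
t: 13.32
tool_pos: [453.6, -346.3, 312.6]
ee_rot: [[0.986, 0.164, 0.001], [0.164, -0.986, -0.0], [0.001, 0.0, -1.0]]
contact_force: [0.7, 0.3, 0.3]
width: 55.4
```

```bash
python3 - <<'E'
from h import *
crop("top",170,90,470,310,2.6,"pics/t5.png")
crop("top",270,130,390,255,4.5,"pics/t6.png")
E
```

```text
(no output)
```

View pics/t5.png

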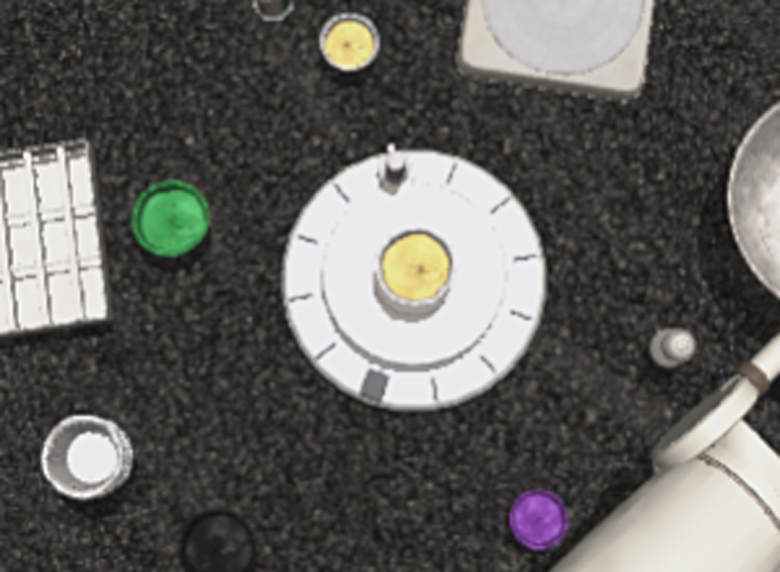

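View pics/t6.png

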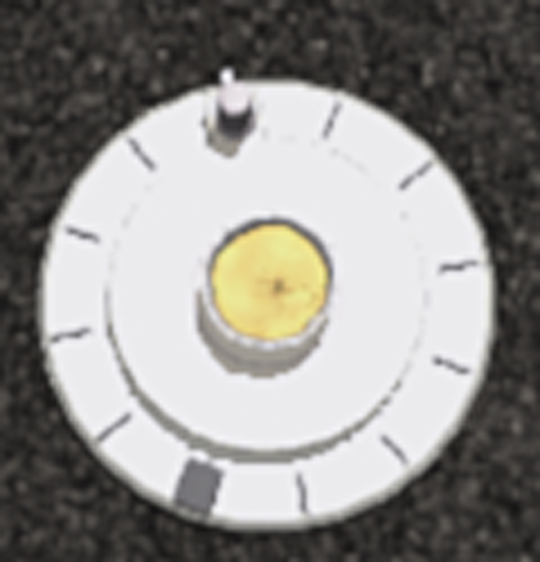

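The grip post now covers the fifth mark. Clockwise from home, at (198,485), the first four marks are at (115,428), (70,335), (82,235) and (142,153), and the post is at (236,97).

```bash
python3 - <<'E'
from h import *
g=ray("top",[(270+236.5/4.5-.5,130+97.5/4.5-.5)],111)[0,:2]-[590.1,-29.9]
print(np.hypot(*g),159.6-np.degrees(np.arctan2(g[1],g[0])))
r=np.zeros((400,640),'uint8'); r[140:255,270:390]=1
h=cv2.cvtColor(ctrl.get_image("top"),cv2.COLOR_RGB2HSV)
M=cv2.moments(((h[:,:,0]>15)&(h[:,:,0]<35)&(h[:,:,1]>80)&(h[:,:,2]>120)).astype('uint8')*r,True)
print("cake",ray("top",[(M['m10']/M['m00'],M['m01']/M['m00'])],100)[0])
ctrl.job_done(); print(ctrl.get_state()['t'])
E
```

```text
113.34599836054467 150.45940629764658
cake [589.53948837 -30.95243105 100.        ]
the job is handed in; nothing more can be done
the job is handed in; nothing more can be done
```

The turntable is now in the fifth stop clockwise from home, and the job is handed in. I held the grip post loosely between the part-open jaws, turned it three stops on from where it started (about 60°), then opened the jaws, rose and moved clear.

My last checks, from the top camera:
- **Plate:** the angle measures 150.5° against the wanted 150°, and counting the marks also gives the fifth stop.
- **Cake:** it stands upright, about 1 mm from the middle.
- **Things round the turntable:** the cup stack and sugar shaker look unmoved. The arm hid the timer in the last picture, but nothing went near it.
- **Robot:** the gripper is clear, and the readings between moves never showed more than about 1.5 N. The work took about 13.5 s.

No check failed. The first circle fit of the foot put its centre about 3 mm off. I used the centre fitted to the stop marks instead, which agreed with the post's position in both cameras.

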